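# Set the reorder flags on the parts bins

## Task

Three small black parts bins stand in a row on the bench mat, each with a white flip flag on a stand at its left side: a solid square showing means stocked, a hollow square means reorder. Two flags are out of date: turn the flag of the empty bin right over so that it shows the hollow square, and turn the flag of the bin that has been refilled but still shows the hollow square back over to the solid square; leave the third flag as it is. Work each flag with the fingertips only, pressing its thumb tail down to raise it and then pushing it gently on over its hinge until it lies flat on its other side; nothing is to be gripped or lifted, and the parts in the bins and the things on the desk stay where they are.

Things in the scene. Friction and masses are not known exactly. Their poses are not given: they have to be found in the camera images.
- bin_a: unit of a black open parts bin, holding two metal T-shaped BNC adapters, and a flag stand on its left, on one base plate, all fixed. Origin: under the stand's axle, 2 mm above the desk; x away from the robot, y left, z up. Bin: x = -46 to 46, y = -92 to -30 mm, rim at z = 31 mm, floor at z = 6. Stand: two cheeks at y = +-27.5 mm, 3 mm thick, 18 mm long in x, round tops up to z = 87 mm
- bin_b: the same bin and stand, holding two straight metal BNC adapters; origin, axes and sizes as bin_a
- bin_c: the same bin and stand, empty; origin, axes and sizes as bin_a
- flag_a (a joint): angle of the flag of bin_a: 0 = flat toward the robot, solid black square up (stocked); 3.14 = turned right over, flat on the far side, hollow square up (reorder); 1.57 = straight up. Stops at 0 and 3.14. Friction of 0.009 N m (about 1 N of push) holds it at any angle against its weight (25 g), so push it all the way down. Starts at 3.02 to 3.14
- flag_b (a joint): angle of the flag of bin_b; meaning and hinge as flag_a. Starts at 0 to 0.12
- flag_c (a joint): angle of the flag of bin_c; meaning and hinge as flag_a. Starts at 0 to 0.12
- axle_a (a point): middle of the level axle of flag_a, 78 mm above the origin of bin_a (80 mm above the desk); does not move; axes as bin_a, the axle runs along y. The flag's hub round it is 10 mm in diameter
- axle_b (a point): middle of the level axle of flag_b, 78 mm above the origin of bin_b (80 mm above the desk); does not move; axes as bin_b, the axle runs along y. The flag's hub round it is 10 mm in diameter
- axle_c (a point): middle of the level axle of flag_c, 78 mm above the origin of bin_c (80 mm above the desk); does not move; axes as bin_c, the axle runs along y. The flag's hub round it is 10 mm in diameter
- flag_a_edge (a point): middle of the free edge of flag_a, 46 mm from the axle. The flag is a flat white plastic plate, 46 mm wide along the axle, 3 mm thick, edge bead 6 mm thick
- flag_a_tail (a point): end of the thumb tail of flag_a: the same plate carried on 22 mm beyond the axle, opposite the flag, 40 mm wide, 3 mm thick. Pressing it down lifts a lying flag, seesaw fashion; pressed 20 mm below the axle it lifts the flag about 60 degrees. Once raised, the flag can be pushed on over by its plate
- flag_b_edge (a point): middle of the free edge of flag_b, 46 mm from the axle. The flag is a flat white plastic plate, 46 mm wide along the axle, 3 mm thick, edge bead 6 mm thick
- flag_b_tail (a point): end of the thumb tail of flag_b: the same plate carried on 22 mm beyond the axle, opposite the flag, 40 mm wide, 3 mm thick. Pressing it down lifts a lying flag, seesaw fashion; pressed 20 mm below the axle it lifts the flag about 60 degrees. Once raised, the flag can be pushed on over by its plate
- flag_c_edge (a point): middle of the free edge of flag_c, 46 mm from the axle. The flag is a flat white plastic plate, 46 mm wide along the axle, 3 mm thick, edge bead 6 mm thick
- flag_c_tail (a point): end of the thumb tail of flag_c: the same plate carried on 22 mm beyond the axle, opposite the flag, 40 mm wide, 3 mm thick. Pressing it down lifts a lying flag, seesaw fashion; pressed 20 mm below the axle it lifts the flag about 60 degrees. Once raised, the flag can be pushed on over by its plate
- tee_1: metal T-shaped BNC adapter, 25 x 34 x 14 mm, 35 g, loose in bin_a; origin: centre of its underside. Not to be moved
- tee_2: metal T-shaped BNC adapter, 25 x 34 x 14 mm, 35 g, loose in bin_a; origin: centre of its underside. Not to be moved
- barrel_1: straight metal BNC adapter, 16 x 30 x 14 mm, 20 g, loose in bin_b; origin: centre of its underside. Not to be moved
- barrel_2: straight metal BNC adapter, 16 x 30 x 14 mm, 20 g, loose in bin_b; origin: centre of its underside. Not to be moved
- solder_reel: reel of solder wire standing on the desk, 55 mm across, 36 mm high; origin: centre of its underside. Bystander, loose
- battery_9v: 9 V block battery standing on the desk, 18 x 27 x 49 mm; origin: centre of its underside. Bystander, loose
- tape_black: roll of black tape lying on the desk, 52 mm across, 15 mm high; origin: centre of its underside. Bystander, loose
- usb_stick: USB stick lying on the desk, 16 x 49 x 8 mm; origin: centre of its underside. Bystander, loose
- loupe: black eye loupe on the desk, 33 mm across, 26 mm high; origin: centre of its underside. Bystander, loose

How it is judged:
At the end, for the whole second after the job is handed in: The empty bin's flag (flag_c) lies over at the far side (within 0.2 rad of 3.14), the flags of both filled bins (flag_a, flag_b) lie toward the robot (within 0.2 rad of 0), all three at rest (under 0.1 rad/s), and every part is still within 15 mm of where it lay in its bin (value of joint flag_c above 2.9416 rad and value of joint each of flag_a, flag_b below 0.2 rad and velocity of joint flag_a between -0.1 and 0.1 rad/s and velocity of joint flag_b between -0.1 and 0.1 rad/s and velocity of joint flag_c between -0.1 and 0.1 rad/s and distance of each of tee_1, tee_2, barrel_1, barrel_2 from where it was at the start of the episode below 0.015 m); the robot touches nothing.
It fails at once if the flag that was already right (flag_b) is turned by more than 0.5 rad (value of joint flag_b above 0.5 rad).
It fails at once if a bin or its flag is pushed or pressed with more than 35 N (contact force between any of bin_a, bin_b, bin_c and the fingers above 35 N or contact force between any of bin_a, bin_b, bin_c and the arm above 35 N).
It fails at once if a part in a bin is lifted or shifted by more than 20 mm (distance of any of tee_1, tee_2, barrel_1, barrel_2 from where it was at the start of the episode above 0.02 m).
It fails at once if a loose thing on the desk is lifted or shifted by more than 20 mm (distance of any of solder_reel, battery_9v, tape_black, usb_stick, loupe from where it was at the start of the episode above 0.02 m).
It also fails if it takes over 53 s, if anything falls off the work surface, if the arm or the gripper's body presses on something with over 40 N, if the wrist force passes 120 N, or if a joint passes its speed limit or range.

## Robot

A 6-joint arm with a two-finger parallel gripper is mounted at the origin on a cart in front of the work surface, level with it; the furniture and walls round the work are solid. World frame = base frame: x ahead of the robot, y to its left, z up, the work surface at z = 0. Lengths are in m, angles in rad, forces in N, time in s.
With the tool pointing down it reaches from about 0.4 to 0.825 m from the base axis. Payload 7 kg.
Tool frame: the origin (TCP) lies midway between the tips of the shut fingers; the grasp point (between the pads) lies 19 mm behind it; z points along the fingers, y is the direction in which the jaws open and shut (so a half turn about z gives the same grasp; the last joint's range is limited). The gripper opens to 85 mm and grips with 20 to 120 N. Pads are 22 mm wide; open, the fingers measure 114 mm over their backs; the gripper's body (76 mm by 85 mm) begins 54 mm behind the grasp point. The pads swing forward as they close: fully open they stand 13 mm farther back than shut.
Start: joints at [1.575, 0.359, 0.012, 0, -1.224, -0.288], TCP at [0.189, 0.648, 0.231] pointing down, gripper open.
Joint ranges: [-3.07, 3.07], [-1.43, 2.12], [-1.02, 1.25], [-3.03, 1.67], [-3.05, -0], [-3.03, 3.03]. Speed limits (rad/s): [2.39, 2.39, 3.01, 3.14, 3.14, 3.14].

## Interface

Orientations are given as a rotation vector (axis times angle).
In Python, from rig import * gives the robot as it stands.
- The arm moves only by the tool play_rows, never from a script. Its argument "commands" is text: rows parted by semicolons, each of 5 numbers parted by spaces: the finger opening in m, from 0 to 0.0854, then the shift along the tool's x, y, z in m, then the turn about the tool's z in degrees. In form: hand x y z roll; .... A call has 1 to 5 rows; each row shifts and turns the commanded pose from where the row before left it, along the tool's axes as they then stand; what a row does not reach is not made up. A row lasts 1/10 s, in which the tool goes at most 50 mm and 8.59 degrees, less where a joint would pass 70% of its speed; a pose out of reach is approached as far as the arm can. A call is refused whole if a number of a shift passes 0.05 or a number of a turn 8.59, either way. A call with a gripper value outside its range is refused whole. The fingers move at their own pace and stop on an object; "newtons" is the grip in N (left out, the last holds). Time passes only in rows, so rows that do not move let the fingers close. It gives the time, the measured TCP pose, the force and the opening at its end, in the units of the state.
- sense(): the state, without advancing time (a new reading comes with each control period).
- camera(name): name is "side" or "top"; returns a dict with "image" (420x560x3 uint8, red, green, blue), "fov_y" (degrees; the focal length in pixels is half the picture's height over the tangent of half this angle, whatever the lens; pixels are square), "cx", "cy" (the principal point, pixels), "R" (3x3) and "t" (3): a world point X has camera coordinates R X + t. Camera axes: x right, y down, z forward; pixel columns grow to the right and rows downward; lengths in m; the calibration is good to about 2 mm. A picture is of the moment at which its call begins. There is no depth.
- close_job(): hands the job in, once; it reports no verdict.
The state is a dict: "time_s": time; "joint_pos": joint angles; "joint_velocities": joint speeds; "tau": joint torques, N m; "tcp_pos": TCP position; "tcp_rot": TCP orientation; "force": force on the tool from outside, world axes, zero at the start; "torque": the same for the moment, N m; "width": finger opening in m.
Only numpy, scipy, OpenCV 4.12 (cv2) and the standard library are available. Lean on these libraries where they do the work, as an engineer would, in place of code of your own. Each camera call takes 0.05 s, during which the arm holds its last target. There are 200 camera calls.

## Working session

There is one attempt and no reset: what is moved stays moved. The work goes in short steps, Python scripts to look and compute and a tool call to move; the robot and the scene stay as the last step left them, time stands still between calls to the robot, and variables do not carry over. Pictures are saved under pics/ and viewed, about 8 in all and at most 12, crops included, and the job is handed in when it is done.

Besides the shell and the picture viewer there is one more tool, called after "Call:" by a JSON object that holds its "fn" and its "kwargs". play_rows: Moves the arm, as the interface text tells. Its arguments: {"type":"object","properties":{"commands":{"type":"string"},"newtons":{"type":"number"}},"required":["commands"]}

```bash
mkdir -p pics
python3 - <<'E'
from rig import *
import cv2,pickle
s=sense();print(s)
for n in("top","side"):
    c=camera(n);pickle.dump(c,open(n+'.pkl','wb'));cv2.imwrite(f'pics/{n}0.png',cv2.resize(c['image'][:,:,::-1],(784,588),interpolation=cv2.INTER_CUBIC));print(n,c['fov_y'],c['cx'],c['cy'],c['R'],c['t'])
E
```

```text
{'time_s': 0.0, 'joint_pos': array([ 1.57509919e+00,  3.59381347e-01,  1.10579597e-02, -3.91624652e-04,
       -1.22408664e+00, -2.88097353e-01]), 'joint_velocities': array([ 2.21040242e-04, -8.44825112e-04,  3.92094986e-04,  4.67697324e-05,
        1.72515474e-04, -1.51546916e-03]), 'tau': array([-1.13171671e-03, -5.83321381e+01,  2.93418217e+01,  6.93707585e+00,
       -6.07835711e-03,  5.28436772e-06]), 'tcp_pos': array([0.18887802, 0.6475296 , 0.23035939]), 'tcp_rot': array([ 3.10835481e+00, -4.44262814e-01, -2.02844231e-04]), 'force': array([ 0.03116569, -0.09636657,  0.15602249]), 'torque': array([ 0.00074669, -0.02667244,  0.03225665]), 'width': 0.08565667198704273}
top 47.489864887952805 281.62131448967745 211.90421783700796 [[-0.01731935 -0.99930908 -0.03288477]
 [-0.99827959  0.01912545 -0.05542628]
 [ 0.05601692  0.03186825 -0.9979211 ]] [0.16948816 0.49570844 1.25716102]
side 43.89521879108118 277.33299796599624 202.85158257974857 [[ 0.88272955 -0.46986909 -0.00340346]
 [-0.30381621 -0.56521537 -0.76695978]
 [ 0.35844701  0.67805208 -0.64168615]] [-0.3798561   0.27614735  0.87296104]
```

View pics/top0.png

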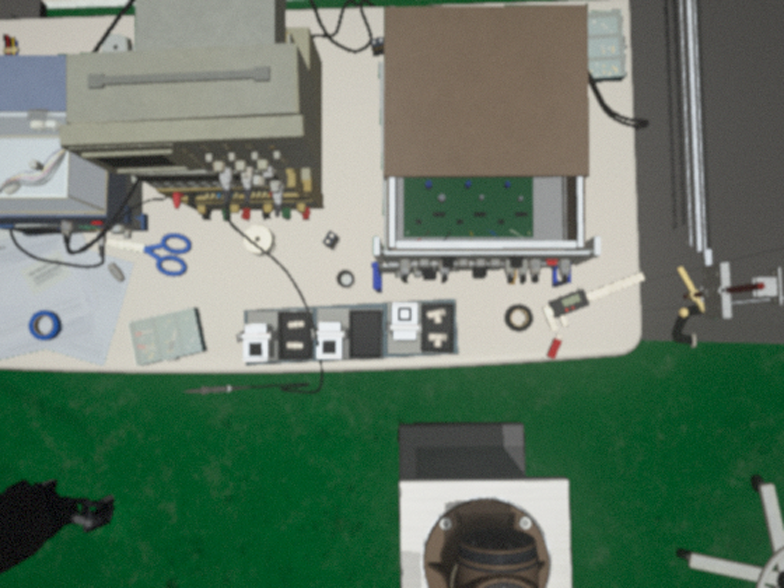

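View pics/side0.png

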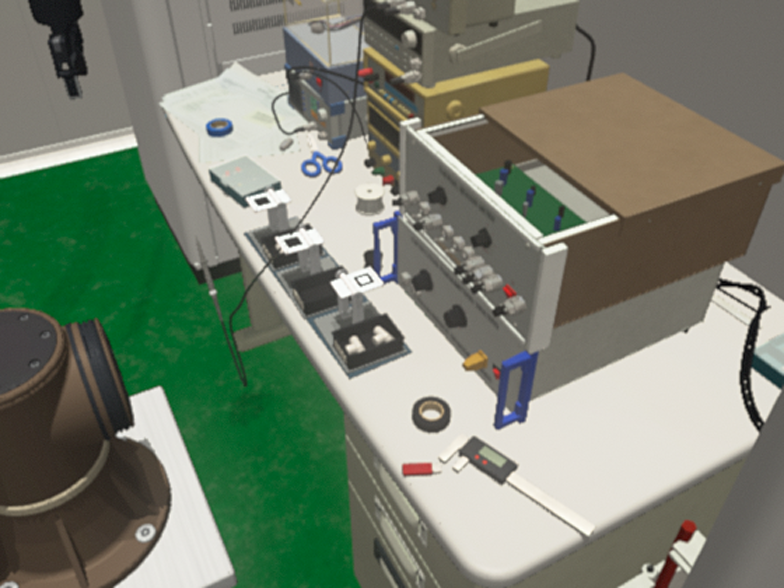

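```bash
cat > h.py <<'E'
import numpy as np,cv2,pickle
def ray(c,uv,z):
    f=c['image'].shape[0]/2/np.tan(np.radians(c['fov_y']/2))
    d=np.array([(uv[0]-c['cx'])/f,(uv[1]-c['cy'])/f,1.])
    o=-c['R'].T@c['t'];w=c['R'].T@d
    return o+w*(z-o[2])/w[2]
def proj(c,X):
    f=c['image'].shape[0]/2/np.tan(np.radians(c['fov_y']/2))
    p=c['R']@np.array(X)+c['t'];return np.array([c['cx']+f*p[0]/p[2],c['cy']+f*p[1]/p[2]])
E
python3 - <<'E'
from h import *
c=pickle.load(open('top.pkl','rb'));im=c['image']
x0,y0,x1,y1=165,205,335,270
g=im[y0:y1,x0:x1].min(2)
m=(g>170).astype(np.uint8)
n,l,st,ce=cv2.connectedComponentsWithStats(m)
for i in range(1,n):
    if 40<st[i,4]<1500:
        p=np.argwhere(l==i)[:,::-1]+[x0,y0]
        r=cv2.minAreaRect(p.astype(np.float32));print(st[i],ce[i]+[x0,y0],r)
        print([ray(c,q,.082).round(4)[:2].tolist() for q in cv2.boxPoints(r)])
cr=cv2.resize(im[y0:y1,x0:x1,::-1],None,fx=4.6,fy=4.6,interpolation=cv2.INTER_CUBIC)
s=pickle.load(open('side.pkl','rb'))['image'][130:275,165:300,::-1]
s=cv2.resize(s,None,fx=2,fy=2,interpolation=cv2.INTER_CUBIC)
o=np.zeros((600,790,3),np.uint8);o[:cr.shape[0],:cr.shape[1]]=cr;o[300:300+s.shape[0],:s.shape[1]]=s
cv2.imwrite('pics/c1.png',o)
E
```

```text
[141  17  10   8  45] [310.75555556 224.86666667] ((310.1000061035156, 224.70001220703125), (8.221921920776367, 7.589465618133545), 18.434947967529297)
[[0.4558, 0.1], [0.4738, 0.0936], [0.4669, 0.0741], [0.4489, 0.0805]]
[142  34  10   8  46] [311.39130435 241.52173913] ((311.5, 242.5), (9.0, 7.0), 0.0)
[[0.4079, 0.0959], [0.4255, 0.0956], [0.4251, 0.073], [0.4075, 0.0733]]
```

View pics/c1.png

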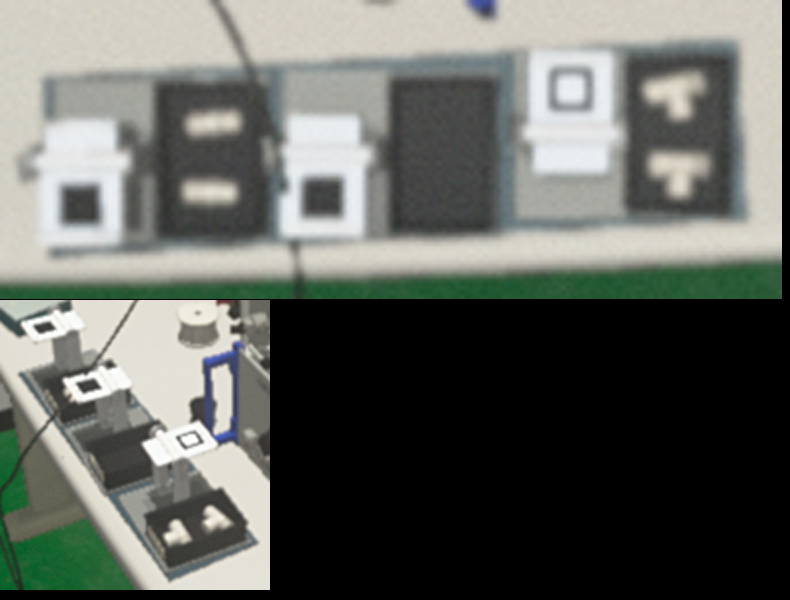

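Run:
```python
from h import *
c=pickle.load(open('top.pkl','rb'))
P=lambda x,y,z:ray(c,((x+.5)/4.6-.5+165,(y+.5)/4.6-.5+205),z)[:2]
for n,pts in dict(b=[(83,158),(81,244),(82,120),(82,205)],c=[(329,153),(322,238),(325,114),(322,197)],a=[(571,132),(572,52),(571,174),(571,88)]).items():
    q=[P(*p,.081) for p in pts];print(n,'axle,edge,tail,square',[v.round(4).tolist() for v in q],[round(float(np.linalg.norm(v-q[0])),4) for v in q])
    d=(q[2]-q[1])*(1 if n!='a' else -1);print(' yaw',np.degrees(np.arctan2(d[1],d[0])))
for n,z,p,r in [('b mat',.002,(47,78),(250,67)),('c mat',.002,(282,70),(503,58)),('a mat',.002,(515,55),(738,42)),('a rim',.033,(627,57),(737,50)),('c rim',.033,(390,78),(498,74)),('a cheeks',.081,(525,134),(617,130)),('c ch',.081,(283,155),(375,151)),('b ch',.081,(35,160),(130,157))]:
    a,b=P(*p,z),P(*r,z);d=a-b;print(n,a.round(4),b.round(4),np.linalg.norm(d).round(4),np.degrees(np.arctan2(-d[0],d[1])).round(2))
# side view cross check: project axle points
s=pickle.load(open('side.pkl','rb'))
for q in [P(83,158,.081),P(329,153,.081),P(571,132,.081)]: print(proj(s,[*q,.081])*1.4)
```

```text
b axle,edge,tail,square [[0.4311, 0.4112], [0.3837, 0.4126], [0.4521, 0.4117], [0.4052, 0.4119]] [0.0, 0.0474, 0.021, 0.0259]
 yaw -0.7936203439908197
c axle,edge,tail,square [[0.4314, 0.2748], [0.3849, 0.2792], [0.4529, 0.2767], [0.4073, 0.2789]] [0.0, 0.0468, 0.0216, 0.0245]
 yaw -2.075132721233039
a axle,edge,tail,square [[0.4406, 0.1413], [0.4846, 0.14], [0.4176, 0.1417], [0.4648, 0.1409]] [0.0, 0.044, 0.023, 0.0242]
 yaw -1.5108801967232572
b mat [0.4788 0.4515] [0.4831 0.331 ] 0.1205 2.02
c mat [0.481  0.3121] [0.4856 0.1818] 0.1303 2.03
a mat [0.4872 0.1747] [0.4924 0.0441] 0.1307 2.26
a rim [0.4834 0.1094] [0.4862 0.0466] 0.0628 2.57
c rim [0.4739 0.2453] [0.4751 0.1833] 0.062 1.06
a cheeks [0.44   0.1666] [0.4413 0.1161] 0.0506 1.47
c ch [0.4308 0.3002] [0.4321 0.2494] 0.0509 1.48
b ch [0.4304 0.438 ] [0.4312 0.3851] 0.0529 0.8
[276.08886827 197.10555599]
[307.64699739 238.55459622]
[349.18633804 284.18003701]
```

Run:
```python
from h import *
t=pickle.load(open('top.pkl','rb'));s=pickle.load(open('side.pkl','rb'))
L=np.array([(364,20),(360,100),(345,155),(306,208),(262,262),(234,305),(232,330),(245,385)],float)
def dist(p):
    return min(np.linalg.norm(p-(a+(b-a)*np.clip((p-a)@(b-a)/((b-a)@(b-a)),0,1))) for a,b in zip(L,L[1:]))
for q in [(225,190),(232,222),(260,250),(285,275)]+[((x/4.6+165)*1.4,(y/4.6+205)*1.4) for x,y in[(215,0),(250,60),(268,115),(296,245)]]:
    z=np.arange(0,.5,.005);d=[dist(proj(s,ray(t,np.array(q)/1.4,k))*1.4) for k in z]
    ok=[(round(float(k),3),ray(t,np.array(q)/1.4,k).round(3)[:2].tolist()) for k,e in zip(z,d) if e<5];print(np.round(q),ok[:1],ok[-1:],min(d))
print('handle/panel base, z=0', [ray(s,np.array(p)/1.4,0.).round(3) for p in [(379,280),(395,282),(497,425),(525,418)]])
print('panel top(z guess .2,.3) from top view',[ray(t,np.array(p)/1.4,k).round(3) for p in [(385,240),(380,255),(377,290)] for k in (.05,.15,.25)])
```

```text
[225 190] [] [] 23.030675770223123
[232 222] [(0.275, [0.604, 0.4])] [(0.375, [0.587, 0.372])] 0.006613540551152587
[260 250] [(0.185, [0.572, 0.378])] [(0.245, [0.564, 0.364])] 0.14949840458294286
[285 275] [(0.155, [0.532, 0.342])] [(0.195, [0.528, 0.334])] 0.0009254684676499997
[296. 287.] [(0.155, [0.511, 0.323])] [(0.185, [0.508, 0.317])] 0.24604142378278207
[307. 305.] [(0.14, [0.48, 0.307])] [(0.17, [0.478, 0.302])] 0.36668910801535076
[313. 322.] [(0.115, [0.451, 0.302])] [(0.145, [0.451, 0.297])] 0.017529780352903472
[321. 362.] [(0.055, [0.379, 0.296])] [(0.08, [0.38, 0.293])] 0.6363158194025783
handle/panel base, z=0 [array([0.528, 0.216, 0.   ]), array([0.549, 0.199, 0.   ]), array([ 0.527, -0.128,  0.   ]), array([ 0.567, -0.136,  0.   ])]
panel top(z guess .2,.3) from top view [array([0.603, 0.175, 0.05 ]), array([0.589, 0.17 , 0.15 ]), array([0.575, 0.166, 0.25 ]), array([0.575, 0.185, 0.05 ]), array([0.563, 0.179, 0.15 ]), array([0.551, 0.174, 0.25 ]), array([0.51 , 0.191, 0.05 ]), array([0.503, 0.185, 0.15 ]), array([0.497, 0.18 , 0.25 ])]
```

Call:
{"fn": "play_rows", "kwargs": {"commands": "0.05 0 0 0 -8.5; 0.05 0 0 0 -7.8; 0.05 0.026 0.041 0 0; 0.05 0.026 0.041 0 0; 0.05 0.026 0.041 0 0"}}

```text
time_s: 0.6
tcp_pos: [0.2675, 0.5234, 0.2306]
tcp_rot: [3.14, 0.002, -0.0]
force: [0.3, 0.4, 0.2]
width: 0.0501
```

Call:
{"fn": "play_rows", "kwargs": {"commands": "0.05 0.026 0.041 0 0; 0.05 0.026 0.041 0 0; 0.05 0.026 0.041 0 0; 0.05 0.026 0.041 0 0; 0.05 0.026 0.041 0 0"}}

```text
time_s: 1.1
tcp_pos: [0.3977, 0.3182, 0.2313]
tcp_rot: [-3.142, -0.002, 0.0]
force: [1.4, 0.9, -0.5]
width: 0.0502
```

Run:
```python
from h import *
from scipy.spatial.transform import Rotation as R
from rig import *
s=sense();print(s['tcp_pos'],R.from_rotvec(s['tcp_rot']).as_matrix().round(3),s['width'],s['time_s'])
sd=pickle.load(open('side.pkl','rb'))
for p in [(.51,.187),(.52,.2),(.54,.2)]:
  print([(proj(sd,[*p,z])*1.4).round() for z in (0,.05,.1,.15,.2)])
```

```text
[0.39771699 0.31818746 0.23127585] [[ 1.     0.001 -0.   ]
 [ 0.001 -1.     0.   ]
 [-0.    -0.    -1.   ]] 0.05020931670086044 1.1
[array([377., 294.]), array([377., 270.]), array([377., 244.]), array([376., 217.]), array([376., 189.])]
[array([379., 287.]), array([379., 263.]), array([378., 238.]), array([378., 211.]), array([378., 183.])]
[array([390., 283.]), array([390., 259.]), array([390., 234.]), array([390., 207.]), array([390., 179.])]
```

Call:
{"fn": "play_rows", "kwargs": {"commands": "0.05 0.027 0.041 0 0; 0.05 0.028 0.042 0 0; 0.05 0 0 0.04 0; 0.05 0 0 0.04 0; 0.05 0 0 0.03 0"}}

```text
time_s: 1.6
tcp_pos: [0.4515, 0.2361, 0.1192]
tcp_rot: [3.141, -0.002, -0.002]
force: [-0.6, 0.2, -0.8]
width: 0.0501
```

```bash
cat > v.py <<'E'
from h import *
from rig import *
import sys
s=sense();print(s['time_s'],s['tcp_pos'],s['force'],s['width'])
a=camera('top');b=camera('side')
A=a['image'][175:280,155:345,::-1];B=b['image'][80:290,150:350,::-1]
A=cv2.resize(A,None,fx=4.1,fy=4.1,interpolation=cv2.INTER_CUBIC)[:,:780];B=cv2.resize(B[40:],None,fx=3,fy=3,interpolation=cv2.INTER_CUBIC)
W=1.0
o=np.zeros((600,800,3),np.uint8)
A=cv2.resize(A,(400,int(400*105/190)));h=int(400*B.shape[0]/B.shape[1]);
o[:A.shape[0],400:]=A
o[:510,:400][:min(510,h)]=cv2.resize(B,(400,h))[:510]
o2=o[:max(h,A.shape[0])]
cv2.imwrite(f'pics/{sys.argv[1]}.png',o2)
E
sed -i "s/^o=np.*/S=cv2.resize(b['image'][120:290,165:300,::-1],(460,579),interpolation=cv2.INTER_CUBIC);T=cv2.resize(a['image'][185:275,215:320,::-1],(340,291),interpolation=cv2.INTER_CUBIC);o=np.zeros((579,800,3),np.uint8);o[:,:460]=S;o[:291,460:]=T;cv2.imwrite(f'pics\/{sys.argv[1]}.png',o);sys.exit()/" v.py; python3 v.py p5
```

```text
1.6 [0.4515229  0.23606628 0.11918797] [-0.58880402  0.17477911 -0.81826937] 0.050122446968342345
```

View pics/p5.png

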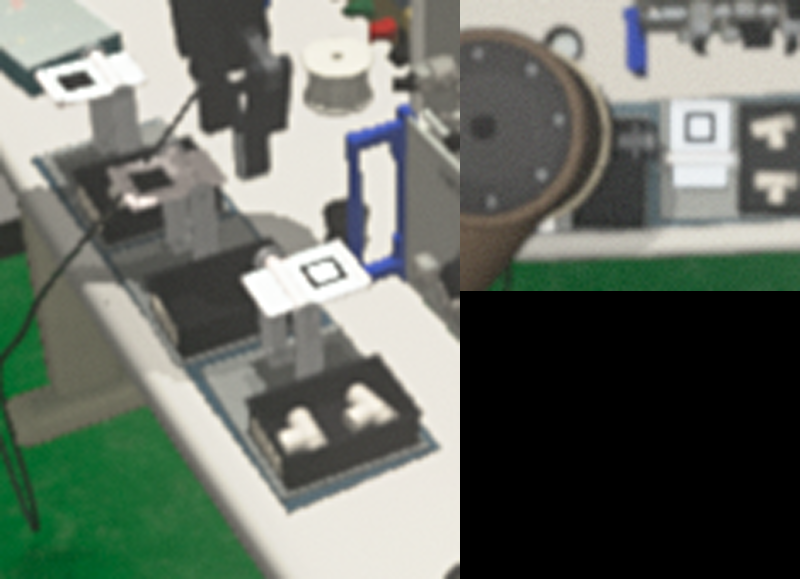

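Call:
{"fn": "play_rows", "kwargs": {"commands": "0.05 0 0 0.02 0; 0.05 0 0 0.01 0; 0.05 0 0 0.008 0; 0.05 0 0 0.006 0; 0.05 0 0 0.006 0"}}

```text
time_s: 2.2
tcp_pos: [0.4524, 0.238, 0.0717]
tcp_rot: [-3.141, -0.002, -0.001]
force: [-0.4, -1.3, 1.4]
width: 0.0498
```

Call:
{"fn": "play_rows", "kwargs": {"commands": "0.05 0 0 0.005 0; 0.05 0 0 0.005 0; 0.05 0 0 0 0"}}

```text
time_s: 2.5
tcp_pos: [0.4519, 0.2374, 0.0608]
tcp_rot: [3.141, 0.001, -0.001]
force: [0.8, 1.4, 0.4]
width: 0.0503
```

```bash
python3 v.py p6
```

```text
2.5 [0.45187342 0.2373945  0.06077359] [0.75305439 1.35983021 0.35325604] 0.050261503158457364
```

View pics/p6.png

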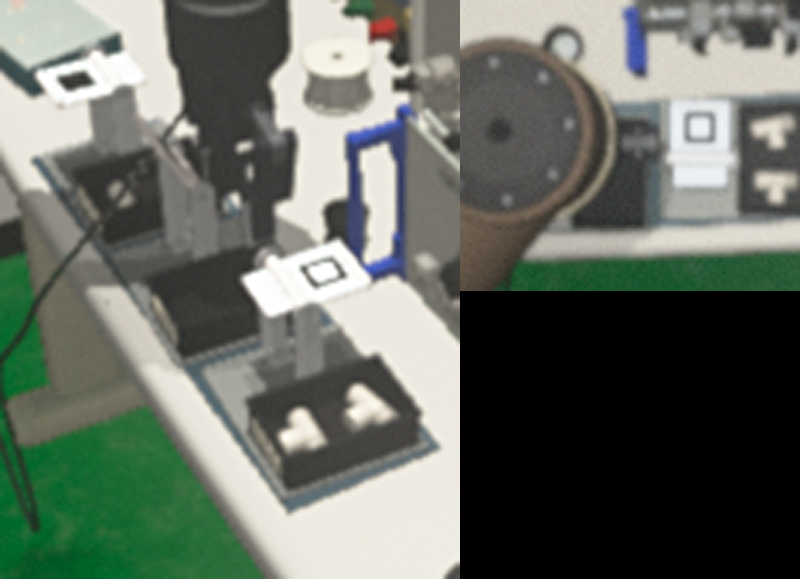

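Call:
{"fn": "play_rows", "kwargs": {"commands": "0.05 0 0 0.004 0; 0.05 0 0 0 0; 0.05 0 0 -0.03 0; 0.05 0 0 -0.04 0; 0.05 0 0 -0.04 0"}}

```text
time_s: 3.1
tcp_pos: [0.4516, 0.237, 0.1682]
tcp_rot: [3.14, 0.001, -0.002]
force: [0.4, 1.0, 0.5]
width: 0.0499
```

Call:
{"fn": "play_rows", "kwargs": {"commands": "0.05 -0.04 0 0 0; 0.05 -0.034 0 0 0; 0.05 0 0 0.03 0; 0.05 0 0 0.025 0; 0.05 0 0 0 0"}}

```text
time_s: 3.6
tcp_pos: [0.3764, 0.2358, 0.1101]
tcp_rot: [3.138, 0.001, -0.005]
force: [-0.3, 1.2, 0.7]
width: 0.05
```

```bash
python3 v.py p7
```

```text
3.6 [0.37636681 0.23580588 0.11009827] [-0.29351535  1.21561165  0.69049464] 0.04996667093790815
```

View pics/p7.png

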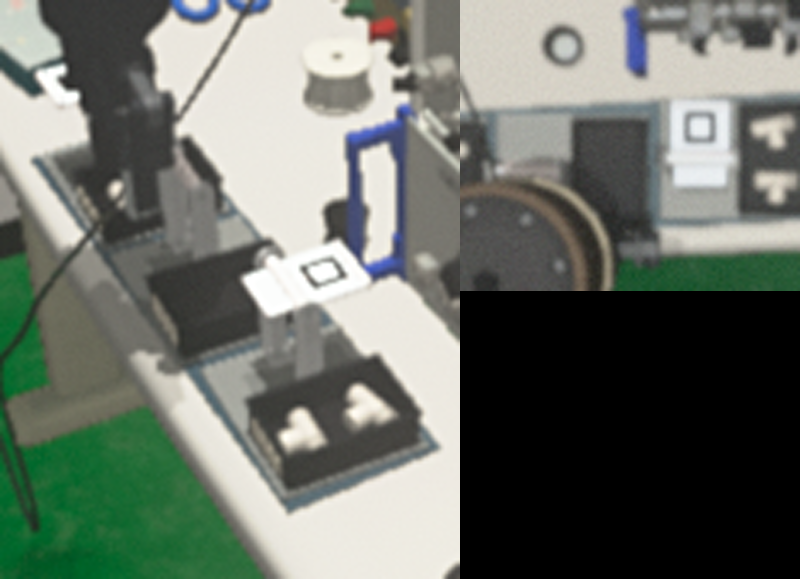

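Call:
{"fn": "play_rows", "kwargs": {"commands": "0.05 0.015 0 0 0; 0.05 0.012 0 0 0; 0.05 0.012 0 0 0; 0.05 0.012 0 0 0; 0.05 0.012 0 0 0"}}

```text
time_s: 4.2
tcp_pos: [0.4421, 0.2374, 0.1124]
tcp_rot: [3.142, 0.0, -0.0]
force: [-0.7, -0.1, 0.2]
width: 0.0499
```

Call:
{"fn": "play_rows", "kwargs": {"commands": "0.05 0.01 0 0.003 0; 0.05 0.01 0 0.003 0; 0.05 0.01 0 0.002 0; 0.05 0.005 0 0.005 0; 0.05 0 0 0 0"}}

```text
time_s: 4.7
tcp_pos: [0.4763, 0.2372, 0.0983]
tcp_rot: [3.141, -0.0, -0.002]
force: [0.2, 0.3, -0.5]
width: 0.05
```

```bash
python3 v.py p8
```

```text
4.7 [0.47627058 0.23722558 0.098322  ] [ 0.22851177  0.29707434 -0.51593094] 0.04999017310494234
```

View pics/p8.png

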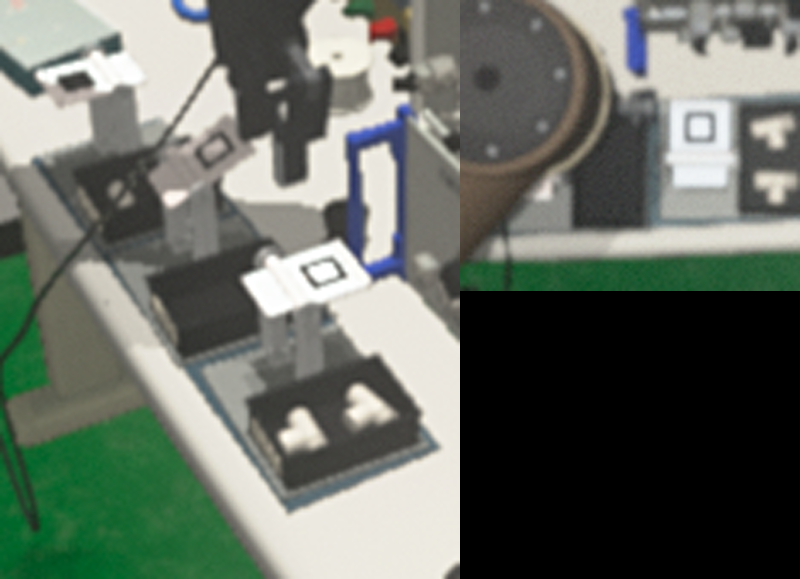

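Call:
{"fn": "play_rows", "kwargs": {"commands": "0.05 -0.006 0 0.005 0; 0.05 0 0 0.005 0; 0.05 0 0 0.004 0; 0.05 0 0 0.002 0; 0.05 0 0 0 0"}}

```text
time_s: 5.3
tcp_pos: [0.4698, 0.2375, 0.0829]
tcp_rot: [3.141, 0.001, -0.001]
force: [0.1, 0.8, -0.2]
width: 0.0502
```

Call:
{"fn": "play_rows", "kwargs": {"commands": "0.05 0 0 0.002 0; 0.05 0 0 0 0"}}

```text
time_s: 5.5
tcp_pos: [0.47, 0.2375, 0.0811]
tcp_rot: [3.142, 0.001, -0.0]
force: [-0.8, -0.4, -1.3]
width: 0.0499
```

Call:
{"fn": "play_rows", "kwargs": {"commands": "0.05 0 0 0.0015 0; 0.05 0 0 0 0"}}

```text
time_s: 5.7
tcp_pos: [0.4702, 0.2376, 0.0799]
tcp_rot: [-3.141, -0.001, -0.0]
force: [0.2, 0.6, 0.8]
width: 0.0501
```

Call:
{"fn": "play_rows", "kwargs": {"commands": "0.05 0 0 0.0015 0; 0.05 0 0 0 0"}}

```text
time_s: 5.9
tcp_pos: [0.4704, 0.2378, 0.0791]
tcp_rot: [-3.141, -0.002, -0.001]
force: [-2.7, -1.1, 8.3]
width: 0.05
```

Call:
{"fn": "play_rows", "kwargs": {"commands": "0.05 0 0 -0.01 0; 0.05 0 0 -0.04 0; 0.05 0 0 -0.04 0; 0.05 -0.02 0.043 0 0; 0.05 -0.03 0.04 0 0"}}

```text
time_s: 6.4
tcp_pos: [0.4206, 0.1546, 0.1694]
tcp_rot: [-3.14, -0.002, -0.003]
force: [-1.3, -0.5, 0.2]
width: 0.0496
```

Call:
{"fn": "play_rows", "kwargs": {"commands": "0.05 0 0.046 0 0; 0.05 0 0 0.04 0; 0.05 0 0 0.03 0; 0.05 0 0 0.012 0; 0.05 0 0 0.006 0"}}

```text
time_s: 6.9
tcp_pos: [0.4195, 0.1079, 0.0794]
tcp_rot: [3.14, 0.0, -0.002]
force: [0.8, 0.1, -0.0]
width: 0.0501
```

Call:
{"fn": "play_rows", "kwargs": {"commands": "0.05 0 0 0.006 0; 0.05 0 0 0.006 0; 0.05 0 0 0.006 0; 0.05 0 0 0.004 0; 0.05 0 0 0.002 0"}}

```text
time_s: 7.4
tcp_pos: [0.42, 0.1086, 0.056]
tcp_rot: [3.142, 0.001, -0.0]
force: [-0.1, -0.7, 0.4]
width: 0.05
```

```bash
python3 v.py p9
```

```text
7.4 [0.42004224 0.1085727  0.05604212] [-0.14985022 -0.67802401  0.38945544] 0.05003823899193382
```

View pics/p9.png

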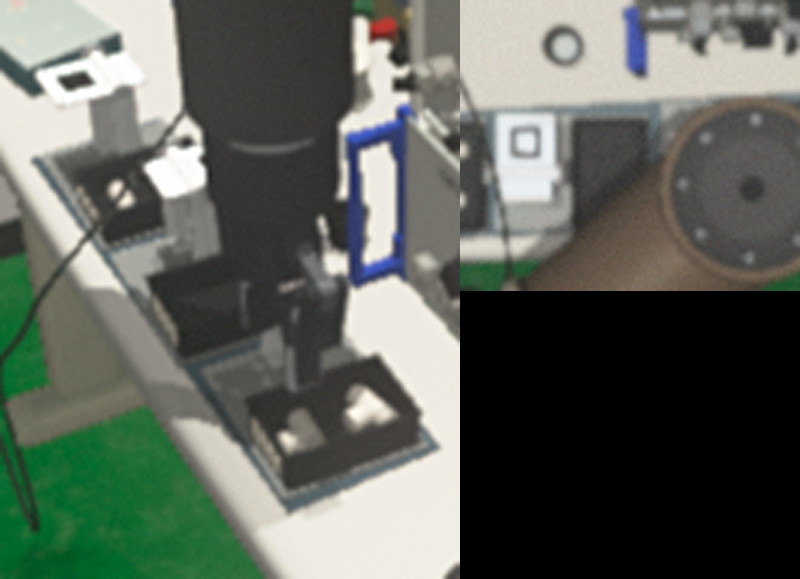

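Call:
{"fn": "play_rows", "kwargs": {"commands": "0.05 0 0 0.004 0; 0.05 0.002 0 0 0; 0.05 0.002 0 0 0; 0.05 0 0 0 0"}}

```text
time_s: 7.9
tcp_pos: [0.4244, 0.1085, 0.0523]
tcp_rot: [3.142, 0.001, 0.0]
force: [-1.1, 0.2, 0.2]
width: 0.0503
```

Call:
{"fn": "play_rows", "kwargs": {"commands": "0.05 -0.003 0 0 0; 0.05 -0.002 0 -0.03 0; 0.05 0 0 -0.045 0; 0.05 0 0 -0.045 0; 0.05 0 0 0 0"}}

```text
time_s: 8.4
tcp_pos: [0.4221, 0.1104, 0.1783]
tcp_rot: [-3.136, -0.003, -0.015]
force: [-0.8, 0.7, -0.7]
width: 0.0497
```

Call:
{"fn": "play_rows", "kwargs": {"commands": "0.05 0.028 0 0 0; 0.05 0.022 0 0 0; 0.05 0 0 0 0"}}

```text
time_s: 8.7
tcp_pos: [0.4711, 0.1089, 0.1724]
tcp_rot: [-3.141, -0.0, -0.002]
force: [-0.6, 0.6, -0.9]
width: 0.0501
```

```bash
sed -i 's/185:275,215:320/165:255,235:340/' v.py; python3 v.py p10
```

```text
8.7 [0.47109955 0.10890633 0.17237468] [-0.59960018  0.63429464 -0.92104394] 0.05013878703933938
```

View pics/p10.png

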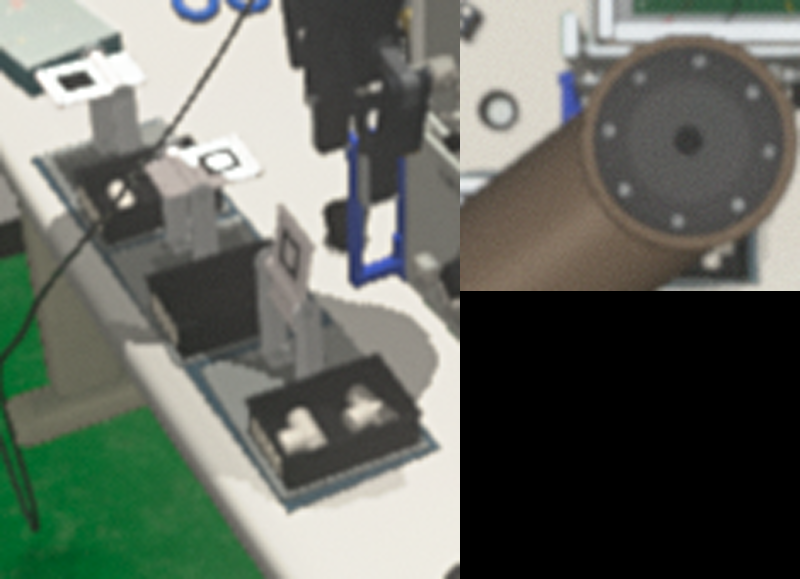

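Call:
{"fn": "play_rows", "kwargs": {"commands": "0.05 0 0 0.03 0; 0.05 0 0 0.015 0; 0.05 0 0 0.01 0; 0.05 0 0 0.006 0; 0.05 0 0 0 0"}}

```text
time_s: 9.3
tcp_pos: [0.4687, 0.1085, 0.111]
tcp_rot: [3.141, 0.002, -0.001]
force: [-0.2, 0.0, 0.6]
width: 0.0499
```

Call:
{"fn": "play_rows", "kwargs": {"commands": "0.05 -0.012 0 0 0; 0.05 -0.012 0 0 0; 0.05 -0.012 0 0 0; 0.05 -0.01 0 0 0; 0.05 -0.01 0 0.003 0"}}

```text
time_s: 9.8
tcp_pos: [0.4124, 0.1087, 0.1088]
tcp_rot: [-3.141, -0.002, -0.002]
force: [1.1, -0.3, 0.5]
width: 0.0501
```

Call:
{"fn": "play_rows", "kwargs": {"commands": "0.05 -0.008 0 0.004 0; 0.05 -0.006 0 0.004 0; 0.05 0 0 0.005 0; 0.05 0 0 0.005 0; 0.05 0 0 0.003 0"}}

```text
time_s: 10.3
tcp_pos: [0.3992, 0.1085, 0.0866]
tcp_rot: [3.141, 0.001, -0.001]
force: [0.8, 0.8, -0.4]
width: 0.0502
```

Call:
{"fn": "play_rows", "kwargs": {"commands": "0.05 0 0 0.003 0; 0.05 0 0 0.002 0; 0.05 0 0 0 0"}}

```text
time_s: 10.6
tcp_pos: [0.3991, 0.1084, 0.0819]
tcp_rot: [3.141, 0.001, -0.001]
force: [-0.4, -0.1, 0.0]
width: 0.05
```

Call:
{"fn": "play_rows", "kwargs": {"commands": "0.05 0 0 0.0015 0; 0.05 0 0 0 0"}}

```text
time_s: 10.8
tcp_pos: [0.3992, 0.1085, 0.0808]
tcp_rot: [-3.142, -0.001, -0.0]
force: [0.3, -0.6, 0.9]
width: 0.0499
```

Call:
{"fn": "play_rows", "kwargs": {"commands": "0.05 0 0 0.001 0; 0.05 0 0 0 0"}}

```text
time_s: 11.0
tcp_pos: [0.3992, 0.1086, 0.0799]
tcp_rot: [-3.141, -0.001, -0.0]
force: [-0.3, -0.4, 0.5]
width: 0.0498
```

Call:
{"fn": "play_rows", "kwargs": {"commands": "0.05 0 0 0.001 0; 0.05 0 0 0 0"}}

```text
time_s: 11.2
tcp_pos: [0.3993, 0.1086, 0.0792]
tcp_rot: [-3.141, -0.002, -0.001]
force: [-2.6, -1.1, 8.4]
width: 0.05
```

Call:
{"fn": "play_rows", "kwargs": {"commands": "0.05 0 0 0.001 0; 0.05 0 0 0 0"}}

```text
time_s: 11.4
tcp_pos: [0.3995, 0.1087, 0.0787]
tcp_rot: [-3.141, -0.002, -0.001]
force: [-5.4, -0.6, 15.5]
width: 0.05
```

Firm contact at the same height as flag_c. Retreat up and away, clear of the view.

Call:
{"fn": "play_rows", "kwargs": {"commands": "0.05 0 0 -0.005 0; 0.05 0 0 -0.035 0; 0.05 0 0 -0.045 0; 0.05 0 0 -0.045 0; 0.05 0 0 -0.03 0"}}

```text
time_s: 11.9
tcp_pos: [0.3997, 0.1087, 0.2411]
tcp_rot: [-3.14, -0.001, -0.005]
force: [0.4, 0.2, -0.1]
width: 0.05
```

Call:
{"fn": "play_rows", "kwargs": {"commands": "0.05 0.01 0.048 0 0; 0.05 0.01 0.048 0 0; 0.05 0.01 0.048 0 0; 0.05 0.01 0.048 0 0; 0.05 0.01 0.048 0 0"}}

```text
time_s: 12.4
tcp_pos: [0.4493, -0.1334, 0.2381]
tcp_rot: [-3.141, -0.002, -0.001]
force: [0.4, 1.3, 1.0]
width: 0.0505
```

```bash
sed -i 's/165:255,235:340/200:275,165:335/' v.py; python3 v.py p11
python3 - <<'E'
from h import *
from rig import *
b=camera('side')['image'];a=pickle.load(open('side.pkl','rb'))['image']
d=(np.abs(a.astype(int)-b).max(2)>50).astype(np.uint8)
n,l,st,ce=cv2.connectedComponentsWithStats(d);print([(s.tolist(),c.round()) for s,c in zip(st[1:],ce[1:]) if s[4]>12])
print(sense()['joint_velocities'])
E
```

```text
12.4 [ 0.44929441 -0.13339252  0.23812282] [0.38937454 1.33707015 1.01828196] 0.05047076457540142
[([20, 0, 43, 71, 1596], array([45., 27.])), ([367, 0, 28, 11, 233], array([379.,   4.])), ([359, 9, 36, 18, 197], array([378.,  19.])), ([303, 10, 32, 16, 117], array([314.,  19.])), ([308, 25, 78, 14, 244], array([344.,  34.])), ([344, 25, 11, 2, 18], array([349.,  25.])), ([304, 36, 82, 188, 6989], array([339., 112.])), ([366, 115, 10, 12, 56], array([371., 119.])), ([357, 121, 6, 3, 15], array([360., 122.])), ([353, 128, 7, 4, 19], array([356., 130.])), ([0, 143, 36, 82, 1303], array([ 12., 194.])), ([223, 165, 7, 6, 16], array([225., 168.])), ([196, 167, 20, 15, 164], array([206., 173.])), ([230, 187, 7, 6, 30], array([233., 189.])), ([224, 190, 50, 28, 528], array([247., 204.])), ([201, 193, 12, 14, 80], array([207., 198.])), ([316, 199, 11, 16, 121], array([320., 207.])), ([332, 201, 7, 5, 23], array([335., 203.])), ([337, 218, 12, 19, 97], array([343., 229.])), ([26, 223, 19, 33, 102], array([ 39., 238.])), ([15, 225, 5, 4, 13], array([ 17., 227.])), ([44, 227, 92, 112, 3317], array([ 85., 282.])), ([228, 227, 14, 19, 139], array([234., 235.])), ([267, 233, 13, 11, 84], array([272., 238.])), ([30, 237, 6, 5, 16], array([ 33., 239.])), ([247, 240, 14, 12, 101], array([253., 246.])), ([221, 243, 29, 33, 411], array([235., 259.])), ([256, 244, 92, 98, 3097], array([305., 290.])), ([44, 286, 11, 2, 13], array([ 49., 286.])), ([0, 288, 41, 14, 72], array([ 18., 293.])), ([299, 291, 17, 9, 87], array([307., 296.])), ([0, 301, 38, 17, 110], array([ 18., 308.])), ([0, 321, 74, 48, 526], array([ 36., 355.])), ([103, 349, 7, 10, 31], array([106., 353.])), ([97, 374, 11, 12, 62], array([101., 380.])), ([61, 386, 35, 24, 253], array([ 79., 397.])), ([0, 406, 7, 9, 26], array([  3., 410.])), ([26, 409, 29, 11, 191], array([ 41., 415.]))]
[ 0.07519845 -0.02471298 -0.02172088 -0.00912777  0.00102306 -0.03764075]
```

View pics/p11.png

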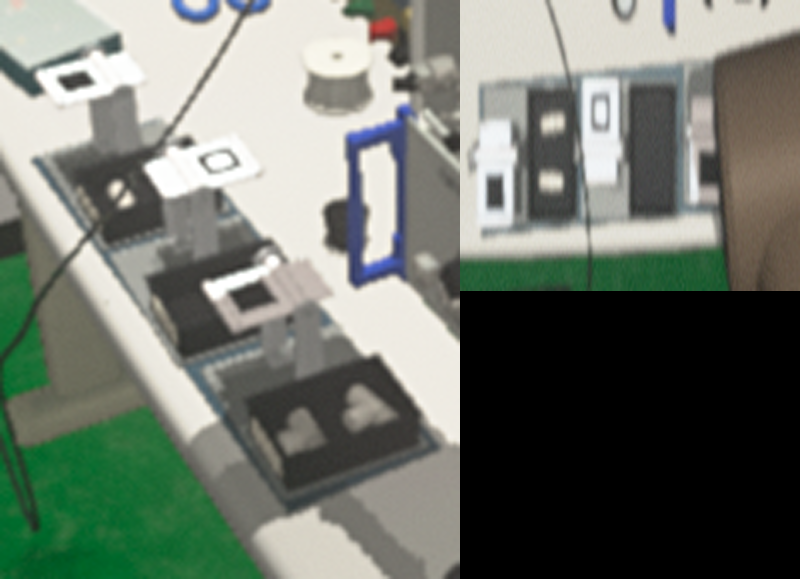

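All three flags lie flat in the right state: b solid, c hollow on the far side, a solid toward the robot. The parts and the desk items look undisturbed. I'll let the arm settle and hand in.

Call:
{"fn": "play_rows", "kwargs": {"commands": "0.05 0 0 0 0; 0.05 0 0 0 0; 0.05 0 0 0 0"}}

```text
time_s: 12.85
tcp_pos: [0.4493, -0.1302, 0.238]
tcp_rot: [-3.141, -0.005, -0.001]
force: [-0.0, 0.3, -0.6]
width: 0.0502
```

```bash
python3 -c "
from rig import *
print(close_job())"
```

```text
the job is handed in; nothing more can be done
None
```

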